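Pop the foiled glass out of its rocker nest and lay it in the corner of the assembly board

TASK

Lift the steel weight off the glass tile and stand it upright on the middle of the cork pad. Then press the tile down at the thumb-notch end of its wooden nest so that the other end tips right up and stays up, lift the tile out, bring it level in the air and lay it flat, gently, into the corner of the two dark strips on the assembly board: one short end close along the long strip, one long side close along the short strip, with no more than a few millimetres of gap. Let go of everything, never let the glass fall, and leave the bottle, the tape roll, the brush and the steel bar on the board alone.

Things in the scene. Friction and masses are not known exactly. Their poses are not given: they have to be found in the camera images.
- nest: Fixed wooden block 175 (x) x 101 (y) x 50 mm high, open pocket 135 x 61 mm in its middle, hollow to 5 mm above the bench. Origin: centre of underside; x runs lengthwise from the thumb-notch end to the end that rises. The notch (33 mm wide, 8 mm deep) is in the middle of the -x end wall's rim. The tile fills the pocket with 2.5 mm to spare all round, its top 1 mm below the rim.
- rocker (a joint): Rad. Tilt of the plate under the tile: 0 level (start), 0.62 stop. Axis along nest y at x -20, z 35 mm in the nest frame. Pressing the tile on the notch side of the axis sinks that end and raises the +x end; it stays where left (0.13 N m friction; about 6 N at 30 mm from the axis). Plate 36 mm wide, top 4 mm over the axis, from 20 mm on the notch side to 80 mm on the other.
- tile: Loose amber glass tile with a thin copper edge, 130 (x) x 56 (y) x 10 mm thick (z), about 0.18 kg. Origin: centre of its underside; at the start its x and z run along those of the nest. When the rocker is at its stop the tile slopes at 0.62 rad and both long sides of its +x half stand clear of the rim, free to be gripped across the 56 mm width.
- weight: Loose dark steel hold-down weight, about 0.5 kg, standing on the tile: a disc 50 mm in diameter and 30 mm high, on it an upright grip plate 48 mm long (its x), 12 mm thick (its y), from 30 to 70 mm above the underside. Origin: centre of its underside, z up.
- pad: Fixed square cork pad, 110 x 110 x 6 mm thick. Origin: centre of its underside.
- board: Fixed wooden board 220 (x) x 170 (y) x 12 mm. Origin: centre of underside. Two dark strips on it, 12 mm wide, 10 mm high, make a corner: the long one (140 mm, along y) has its inner face at x = -75 mm, for a short end of the tile; the short one (50 mm, along x, from x = -75 to -25 mm) has its inner face at y = +35 mm, facing -y, for a long side of the tile.
- seat (a point): Point on the board's top face where the centre of the tile's underside lies when the tile touches both strips (x = -10, y = +7, z = 12 mm in the board's frame); axes as the board's. A gap to the strips shows as positive x and negative y.
- flux: Loose bystander: bottle, 56 mm in diameter, 130 mm high, upright. Origin: centre of its underside.
- tape: Loose bystander: roll of tape lying flat, 100 mm outside diameter, 24 mm high. Origin: centre of its underside.
- bar: Loose bystander: plain steel bar lying across the far (+x) end of the board, 20 (x) x 110 (y) x 20 mm high, about 0.35 kg. Origin: centre of its underside.
- brush: Loose bystander: brush, 150 mm long, lying on the bench along its x, handle to -x, under 40 mm high.
There are look-alikes about, which are no part of the job. There is more than one size of the nest; the one meant has the size given above.

How it is judged:
By the outcome, as a careful person would: the job done as asked, in the order asked, and still so for the second after the job is handed in, with the robot touching nothing.
It also fails if it takes over 72 s, if anything falls off the work surface, if the arm or the gripper's body presses on something with over 40 N, if the wrist force passes 120 N, or if a joint passes its speed limit or range.

ROBOT

A 6-joint arm with a two-finger parallel gripper is mounted at the origin on the work surface. World frame = base frame: x ahead of the robot, y to its left, z up, the work surface at z = 0. Lengths are in mm, angles in rad, forces in N, time in s.
With the tool pointing down it reaches from about 350 to 875 mm from the base axis. Payload 15.5 kg.
Tool frame: the origin (TCP) lies at the very end of the fingers, on their centre line; the grasp point (between the pads) lies 19 mm behind it; z points along the fingers, y is the line along which they close (so a half turn about z gives the same grasp; the last joint's range is limited). The gripper opens to 85 mm and grips with 20 to 120 N. Pads are 22 mm wide; open, the fingers measure 114 mm over their backs; the gripper's body (76 mm by 85 mm) begins 54 mm behind the grasp point. The pads swing forward as they close: fully open they stand 13 mm farther back than shut.
Start: joints at [1.246, 0.494, 1.345, -0, 1.302, -0.096], TCP at [142.359, 608.572, 231.277] pointing down, gripper open.
Joint ranges: [-2.91, 2.91], [-0.82, 2.16], [0.22, 2.67], [-1.22, 4.37], [0.12, 2.79], [-3.08, 3.08]. Speed limits (rad/s): [1.89, 1.89, 2.57, 3.01, 3.01, 3.01].

INTERFACE

Orientations are given as a unit quaternion [w, x, y, z].
In Python, from plant import r, imaging gives the robot as it stands. Calls block until the motion is done:
- r.move_pose(position, orientation): joint-space move of the TCP to a pose.
- r.move_straight(position, v=150, frame=None): straight line of the TCP; frame=None keeps the orientation; v is the mean speed in mm/s.
- r.goto_joints(angles): joint-space move.
- r.grip(opening): opening from 0.0 (shut) to 1.0 (fully open); the grip force is fixed at half the most; returns when the fingers have stopped.
- r.pause(seconds).
- r.inverse_kinematics(position, orientation): joint angles nearest the present ones, or None.
- r.get_state(): the state.
- imaging.get_image(name): name is "scene" or "top" or "wrist"; returns a dict with "color" (480x640x3 uint8, red, green, blue), "depth" (480x640 float32, mm along the optical axis (not along the pixel's ray), 0 where there is no reading), "fx", "fy", "cx", "cy" (pixels), "world_from_camera" (4x4, takes a point from camera to world coordinates); the wrist camera has in their place "tool_from_camera" (4x4, takes a point from camera to tool coordinates, whose origin is the TCP and whose axes are the flange's). Camera axes: x right, y up, looking along -z (the intrinsics and any distortion apply to the point x, -y, -z); pixel columns grow to the right and rows downward; lengths in mm; the calibration is good to about 2 mm. A picture is of the moment at which its call begins: read the wrist's pose just before it.
A pose or a line that the arm cannot do raises r.MotionError and nothing moves.
- r.close_job(): hands the job in; it is judged then, once.
The state is a dict: "time": time; "qpos": joint angles; "joint_vel": joint speeds; "joint_efforts": joint torques, N m; "tool_pos": TCP position; "eef_rot": TCP orientation; "wrist_force": force on the tool from outside, world axes, zero at the start; "ft_torque": the same for the moment, N m; "width": opening from 0.0 (shut) to 1.0 (fully open); "finger_force": force on a finger pad.
Only numpy, scipy, OpenCV 4.12 (cv2) and the standard library are available. Lean on these libraries where they do the work, as an engineer would, in place of code of your own. Each camera call takes 0.05 s, during which the arm holds its last target. There are 200 camera calls.

## Working session

There is one attempt and no reset: what is moved stays moved. The work goes in short steps, each a Python script; the robot and the scene stay as the last script left them, time stands still between calls to the robot, and variables do not carry over. Pictures are saved under pics/ and viewed, at most 13 in all, crops included, and the job is handed in when it is done.

```bash
ls; mkdir -p pics; python3 - <<'E'
from plant import r, imaging
import cv2,pickle
d={}
for n in("scene","top","wrist"):
    s=r.get_state(); i=imaging.get_image(n); i['st']=s; d[n]=i
    cv2.imwrite(f'pics/{n}0.png',cv2.cvtColor(i['color'],cv2.COLOR_RGB2BGR))
    print(n,{k:v for k,v in i.items() if k not in('color','depth','st')})
print(s)
pickle.dump(d,open('d0.pkl','wb'))
E
```

```text
pics
scene {'fx': 513.6447342784068, 'fy': 513.6447342784068, 'cx': 316.5610516648817, 'cy': 235.7854516931318, 'world_from_camera': array([[-7.80324676e-01, -3.46703426e-01,  5.20471071e-01,
         1.10042856e+03],
       [ 6.25345626e-01, -4.24574234e-01,  6.54736258e-01,
         7.28981040e+02],
       [-6.02069738e-03,  8.36381166e-01,  5.48115222e-01,
         7.41491777e+02],
       [ 0.00000000e+00,  0.00000000e+00,  0.00000000e+00,
         1.00000000e+00]])}
top {'fx': 599.9247598243039, 'fy': 599.9247598243039, 'cx': 321.79413544150333, 'cy': 231.80014794088964, 'world_from_camera': array([[ 2.75709853e-02,  9.86019800e-01, -1.64331356e-01,
         2.85765002e+02],
       [-9.99560689e-01,  2.89827541e-02,  6.19903778e-03,
        -3.81532352e+01],
       [ 1.08751493e-02,  1.64088250e-01,  9.86385714e-01,
         1.19553636e+03],
       [ 0.00000000e+00,  0.00000000e+00,  0.00000000e+00,
         1.00000000e+00]])}
wrist {'fx': 381.09282088655846, 'fy': 381.09282088655846, 'cx': 315.300192444109, 'cy': 239.91278941956284, 'tool_from_camera': array([[ 3.84350180e-04,  
[... 346 characters left out ...]
1.24547449e+00,  4.94138425e-01,  1.34605303e+00,  3.63077547e-06,
        1.30248206e+00, -9.54828780e-02]), 'joint_vel': array([ 4.47705617e-05, -7.29372979e-04, -1.47525096e-03, -9.72117018e-05,
        2.58543359e-03, -2.06870518e-03]), 'joint_efforts': array([ 2.18931425e-03, -8.83591676e+01, -3.84564793e+01, -4.41592711e-04,
        5.16609871e-03, -6.13235372e-06]), 'tool_pos': array([142.27380557, 608.27301102, 230.75453713]), 'eef_rot': array([-1.14581880e-04,  1.14667160e-01,  9.93403820e-01, -5.28144768e-04]), 'wrist_force': array([-0.0547379 , -0.64675343, -0.00689344]), 'ft_torque': array([-0.00031006, -0.0031528 , -0.04857666]), 'finger_force': 0.0, 'width': 0.9977157729948738}
```

View pics/top0.png

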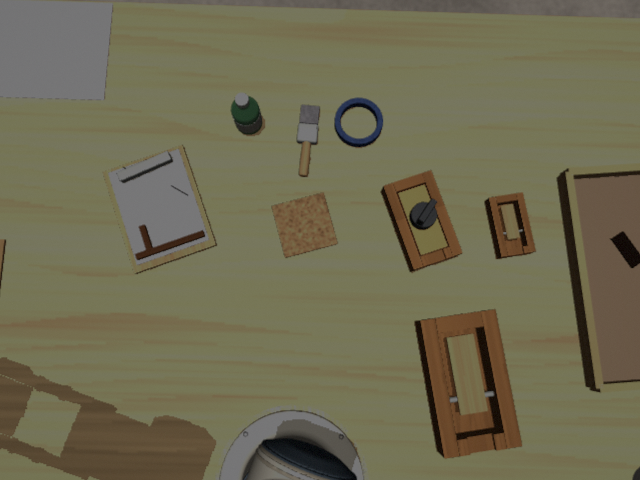

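View pics/scene0.png

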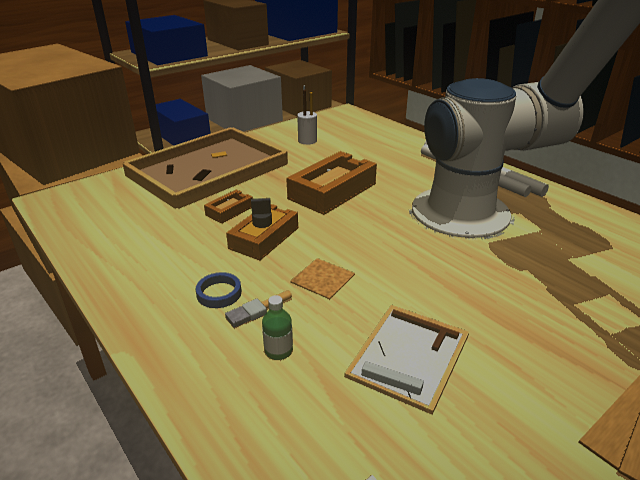

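Top view: three nests. The medium one at (422,220) holds the amber tile and the weight, the small one is at (511,225) and the large one at (468,383). The board is at (160,208), with the long strip at (170,245), the short strip at (146,237) and the bar at (146,166). The pad is at (304,224). The medium nest should be the one meant. I'll check its size and notch in a crop.

```bash
cat > h.py <<'E'
import numpy as np,cv2
from scipy.spatial.transform import Rotation as R
def RQ(q): return R.from_quat(np.array(q)[[1,2,3,0]])
def Q(rot): return rot.as_quat()[[3,0,1,2]]
def T(i):
    if 'world_from_camera' in i: return i['world_from_camera']
    W=np.eye(4);W[:3,:3]=RQ(i['st']['eef_rot']).as_matrix();W[:3,3]=i['st']['tool_pos'];return W@i['tool_from_camera']
def ray(i,u,v): return np.stack([(np.asarray(u,float)-i['cx'])/i['fx'],-(np.asarray(v,float)-i['cy'])/i['fy'],-np.ones(np.shape(u))],-1)
def cloud(i):
    v,u=np.mgrid[0:480,0:640]; p=ray(i,u,v)*i['depth'][...,None]; M=T(i)
    return p@M[:3,:3].T+M[:3,3]
def atz(i,u,v,z):
    M=T(i); d=ray(i,u,v)@M[:3,:3].T; o=M[:3,3]; return o+d*((z-o[2])/d[...,2])[...,None]
def rect(pts):  # centre, sides, yaw of long side
    c,(a,b),t=cv2.minAreaRect(pts[:,:2].astype(np.float32)); t=np.radians(t)
    if b>a:a,b,t=b,a,t+np.pi/2
    return np.round(c,1),round(a,1),round(b,1),round((t+np.pi/2)%np.pi-np.pi/2,4)
E
python3 - <<'E'
from h import *;import pickle
d=pickle.load(open('d0.pkl','rb'));i=d['top'];c=cloud(i)
P=lambda x,y:c[y,x].round(1)
for n,xy in dict(bench=(350,300),nest_rim=(437,184),tile=(425,240),wt=(425,211),pad=(304,224),board=(170,205),bar=(146,166),longs=(170,245),big=(440,383),small=(497,225)).items(): print(n,P(*xy))
def reg(x0,x1,y0,y1,z0,z1):
    q=c[y0:y1,x0:x1].reshape(-1,3);return q[(q[:,2]>z0)&(q[:,2]<z1)]
print('nest',rect(reg(370,475,160,280,44,56)))
print('small',rect(reg(480,545,185,265,15,80)))
print('big',rect(reg(405,530,300,465,40,120)))
print('pad',rect(reg(262,345,185,262,3,10)))
print('board',rect(reg(95,225,140,280,8,18)))
print('bar',rect(reg(110,180,145,190,28,40)))
print('strips',rect(reg(120,215,215,270,19,26)))
print('wttop',rect(reg(400,450,180,240,105,130)))
im=cv2.imread('pics/top0.png')
a=cv2.resize(im[165:275,375:475],None,fx=5,fy=5,interpolation=cv2.INTER_CUBIC)
cv2.imwrite('pics/c1.png',cv2.convertScaleAbs(a,alpha=1.6))
E
```

```text
bench [ 349.5 -105.4   -0.8]
nest_rim [ 592.1 -279.8   -3.1]
tile [ 466.3 -245.3   50.8]
wt [ 509.3 -232.9  119.3]
pad [499.1  -9.3   4.6]
board [528.8 261.2  10.6]
bar [603.  309.6  29.8]
longs [445.8 252.1  24.7]
big [ 199.5 -268.7   71.8]
small [ 503.1 -390.7   33.7]
nest (array([ 509.1, -239.6]), 175.8, 102.7, np.float64(0.3567))
small (array([ 506.6, -418.5]), 121.4, 72.3, np.float64(0.1838))
big (array([ 202.8, -323.4]), 249.3, 145.2, np.float64(0.1767))
pad (array([502. ,  -7.3]), 166.8, 156.2, np.float64(-1.5403))
board (array([526.9, 275.4]), 223.0, 218.2, np.float64(0.3874))
bar (array([603.5, 314.8]), 110.0, 22.3, np.float64(-1.1024))
strips (array([475.2, 265.7]), 140.2, 71.9, np.float64(-1.1999))
wttop (array([ 512. , -237.2]), 48.2, 12.0, np.float64(-0.5637))
```

View pics/c1.png

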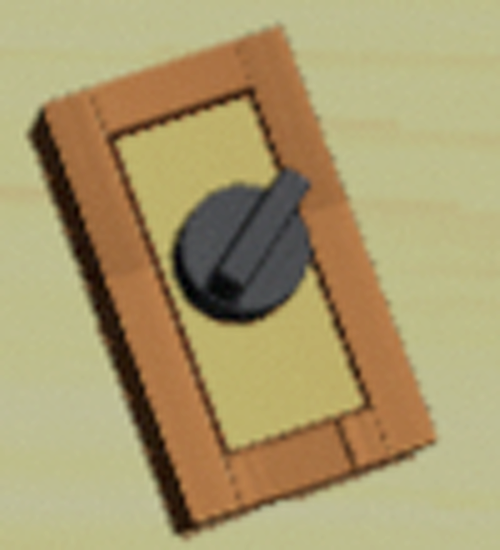

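Nest confirmed: 175.8 x 102.7 mm, with the tile and weight in it. The others are 121 and 249 mm long. The notch edge shows at (345,445), the lower end nearest the robot, so nest x has yaw about +0.357. Next come close wrist views of the board and the nest.

```bash
cat >> h.py <<'E'
def down(psi,pitch=0):
    c,s=np.cos(psi),np.sin(psi)
    return R.from_matrix(np.array([[c,s,0],[s,-c,0],[0,0,-1]]).T.copy() if 0 else np.array([[c,s,0],[s,-c,0],[0,0,-1.]]))
def snap(r,imaging,n='wrist',name=None):
    s=r.get_state(); i=imaging.get_image(n); i['st']=s
    if name: cv2.imwrite(f'pics/{name}.png',cv2.cvtColor(i['color'],cv2.COLOR_RGB2BGR))
    return i
E
python3 - <<'E'
from h import *;from plant import r,imaging;import pickle
def go(p,ps):
    b=None
    for q in ps:
        j=r.inverse_kinematics(p,Q(down(q)))
        if j is not None:
            k=abs(np.array(j)-r.get_state()['qpos']).max()
            if b is None or k<b[0]: b=(k,q,j)
    print(b); r.goto_joints(b[2]); r.pause(.3)
go([500,250,230],[.37,.37+np.pi])
d={'b':snap(r,imaging,name='wb')}
go([500,-235,260],[-.5637,-.5637+np.pi])
d['n']=snap(r,imaging,name='wn')
pickle.dump(d,open('d1.pkl','wb'))
print(r.get_state()['time'])
a=cv2.imread('pics/wb.png');b=cv2.imread('pics/wn.png')
cv2.imwrite('pics/w2.png',cv2.resize(np.vstack([a,b]),(400*1,600)))
for k in d:
    c=cloud(d[k]);z=c[...,2];print(k,[(lo,rect(c[(z>lo)&(z<hi)&(abs(c[...,0]-500)<200)])) for lo,hi in ((28,40),(19.5,26),(44,56),(108,130))if ((z>lo)&(z<hi)).sum()>30])
E
```

```text
(np.float64(1.4884737076897485), 3.5115926535897932, array([ 3.56828866e-01,  4.02176634e-01,  1.51214925e+00, -4.44089210e-16,
        1.22726677e+00, -1.58396746e+00]))
(np.float64(0.9047837013264661), 2.5778926535897932, array([-5.47450062e-01,  3.63393328e-01,  1.48617759e+00, -4.44089210e-16,
        1.29202174e+00, -1.55454639e+00]))
4.4583
b [(28, (array([642.6, 232.8]), 298.8, 31.1, np.float64(-1.1527))), (19.5, (array([582.5, 167. ]), 435.8, 177.1, np.float64(-1.0354))), (44, (array([688.5, 118.6]), 51.1, 17.4, np.float64(1.4559))), (108, (array([697.6, 116. ]), 18.3, 4.7, np.float64(-1.5705)))]
n [(28, (array([ 471.6, -364.2]), 356.1, 273.3, np.float64(-1.3522))), (19.5, (array([ 516.9, -267.3]), 526.9, 422.3, np.float64(-1.4641))), (44, (array([ 486.5, -370.9]), 365.9, 291.4, np.float64(-1.3122))), (108, (array([ 509.9, -234.2]), 47.1, 11.8, np.float64(-0.5554)))]
```

View pics/wb.png

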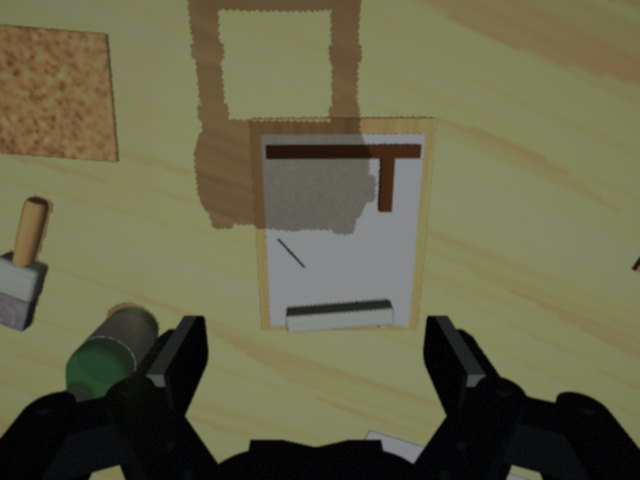

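View pics/wn.png

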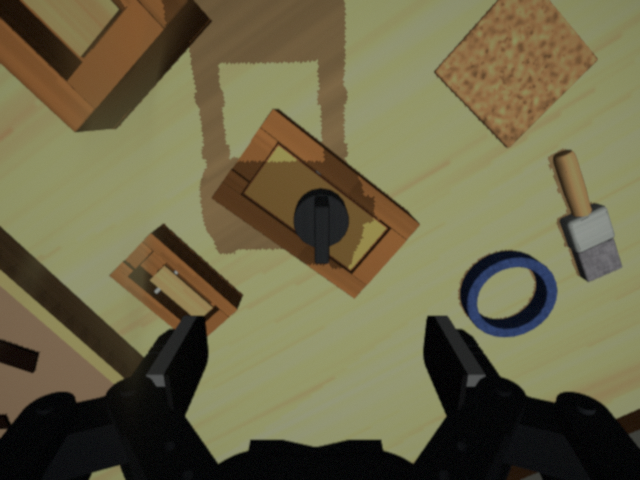

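The board view shows the long strip at (266–420,152), the short strip at (386,185) and the bar at (340,315). In the nest view, the weight is at (321,220) and the notch end is at upper left (235,185). The wrist and top views differ by about 2 mm. I'll fit both.

```bash
python3 - <<'E'
from h import *;import pickle
d=pickle.load(open('d1.pkl','rb'));t=pickle.load(open('d0.pkl','rb'))['top']
def f(i,box,z0,z1):
    x0,x1,y0,y1=box;q=cloud(i)[y0:y1,x0:x1].reshape(-1,3);q=q[(q[:,2]>z0)&(q[:,2]<z1)];return len(q),rect(q),np.median(q[:,2]).round(1)
b,n=d['b'],d['n']
print('W strips',f(b,(258,430,140,218),18.5,28));print('T strips',f(t,(120,215,215,270),19,26))
print('W long',f(b,(258,430,142,158),18.5,28));print('W short',f(b,(375,400,166,215),18.5,28))
print('W bar',f(b,(280,398,295,335),29,40))
print('W pad',f(n,(430,605,0,155),3.5,10)); 
print('W nest',f(n,(205,425,105,300),46,54)); print('T nest',f(t,(370,475,160,280),45,55))
print('W wt',f(n,(290,350,180,270),112,130))
for nm,i,box in(('Wtile',n,(205,425,105,300)),('Wboard',b,(245,440,110,330))):
    x0,x1,y0,y1=box;h=cv2.cvtColor(i['color'],cv2.COLOR_RGB2HSV)[y0:y1,x0:x1].reshape(-1,3);q=cloud(i)[y0:y1,x0:x1].reshape(-1,3)
    z=q[:,2]; print(nm,np.histogram(z,[-5,3,8,16,20,25,35,40,44,48,52,60,90,130])[0])
# color-contour at known heights: pad in top & wrist, board, nest corners by hand
for nm,p,i,z in(('nestW',[(274,109),(419,222),(356,296),(212,197)],n,50),('padW',[(507,147),(597,60),(435,72)],n,6),
  ('boardW',[(250,119),(435,118),(419,328),(262,329)],b,12),('nestT',[(432,172),(461,249),(412,270),(383,188)],t,50),('padT',[(272,205),(324,194),(337,243),(285,256)],t,6)):
    p=np.array(p);w=atz(i,p[:,0],p[:,1],z);print(nm,w[:,:2].round(1).tolist(),'mean',w.mean(0)[:2].round(1))
E
```

```text
W strips (2898, (array([468.5, 266.8]), 140.1, 62.0, np.float64(-1.1959)), np.float64(22.7))
T strips (524, (array([475.2, 265.7]), 140.2, 71.9, np.float64(-1.1999)), np.float64(22.1))
W long (2070, (array([445. , 257.5]), 140.1, 11.7, np.float64(-1.198)), np.float64(22.6))
W short (625, (array([462.5, 308.3]), 42.8, 12.5, np.float64(0.3861)), np.float64(22.7))
W bar (1950, (array([601. , 317.7]), 109.9, 21.3, np.float64(-1.1145)), np.float64(32.5))
W pad (13830, (array([510. , -12.4]), 157.5, 137.3, np.float64(1.007)), np.float64(6.7))
W nest (14732, (array([ 507.2, -236.6]), 175.3, 101.4, np.float64(0.3557)), np.float64(50.2))
T nest (3611, (array([ 509.1, -239.5]), 176.1, 102.4, np.float64(0.3537)), np.float64(50.0))
W wt (882, (array([ 509.9, -234.2]), 47.1, 11.6, np.float64(-0.5511)), np.float64(119.4))
Wtile [22566   328   259   123   164   383   203   948   429 14192   368  1796
   968]
Wboard [ 6219    35 30723   314  3103  2119     0     0     0     0     0     0
     0]
nestW [[409.1, -219.4], [569.1, -159.1], [605.4, -250.6], [442.9, -313.2]] mean [ 506.6 -235.6]
padW [[563.4, -43.3], [533.8, 60.8], [461.3, -73.9]] mean [519.5 -18.8]
boardW [[450.3, 169.2], [388.9, 324.7], [590.3, 408.3], [653.5, 249.2]] mean [520.8 287.9]
nestT [[602.5, -259.4], [450.8, -315.1], [407.4, -220.4], [567.2, -163.0]] mean [ 507.  -239.5]
padT [[535.9, 56.6], [561.9, -48.0], [462.1, -76.7], [432.8, 26.4]] mean [498.2 -10.4]
```

```bash
cat >> h.py <<'E'
def st(r):
    s=r.get_state();print('t',round(s['time'],2),'p',s['tool_pos'].round(1),'F',s['wrist_force'].round(1),'w',round(s['width'],3),'ff',round(s['finger_force'],1));return s
E
python3 - <<'E'
from h import *;from plant import r,imaging
q=Q(down(2.584))
r.move_pose([511,-235.7,160],q); r.move_straight([511,-235.7,87],v=120); r.pause(.2); st(r)
r.grip(0.0); s=st(r)
r.move_straight([511,-235.7,97],v=40); r.pause(.2); st(r)
i=snap(r,imaging,name='grip')
r.move_straight([511,-235.7,190],v=150); st(r)
E
```

```text
t 5.9 p [ 511.4 -235.9   87.8] F [-0.3  0.3  0.5] w 0.998 ff 0.0
t 6.57 p [ 511.1 -235.7   87.1] F [0.5 1.2 2.8] w 0.131 ff 58.3
t 7.17 p [ 510.9 -235.6   96.8] F [ 0.8 -0.  -6. ] w 0.129 ff 58.3
t 7.98 p [ 510.5 -235.4  189.2] F [ 0.3 -0.7 -5.8] w 0.131 ff 58.3
```

```bash
python3 - <<'E'
from h import *;from plant import r,imaging
P=[498,-8.5]
r.move_pose(P+[150],Q(down(2.584))); r.move_straight(P+[49],v=120)
for z in np.arange(48,41,-1.):
    r.move_straight(P+[z],v=30); s=r.get_state()
    if s['wrist_force'][2]>-2.5: break
st(r)
r.grip(0.9); r.pause(.2); st(r)
r.move_straight(P+[160],v=180)
i=snap(r,imaging,'top','t2'); im=cv2.imread('pics/t2.png')
# press pose over nest
th=.356; n=np.array([508.2,-238.]); u=np.array([np.cos(th),np.sin(th)])
r.grip(0.0)
p=n-51*u
for ps in (th,th+np.pi):
    print(ps,r.inverse_kinematics([*p,140],Q(down(ps))))
r.move_pose([*p,250],Q(down(th+np.pi))); r.pause(.3)
import pickle
j=snap(r,imaging,'wrist','w3'); t=snap(r,imaging,'top','t3'); pickle.dump((j,t),open('d3.pkl','wb')); st(r)
cv2.imwrite('pics/c3.png',np.hstack([cv2.resize(im[165:275,260:470],(600,314))[:, :400],cv2.resize(cv2.imread('pics/w3.png'),(400,314))]))
E
```

```text
t 11.14 p [498.1  -8.5  44.1] F [-1.  -0.1  1.2] w 0.127 ff 59.3
t 11.98 p [498.   -8.5  44. ] F [0.5 0.1 0.2] w 0.904 ff 0.0
0.356 [-6.20501424e-01  4.71282501e-01  1.69428634e+00 -4.44089210e-16
  9.76023817e-01  5.94294903e-01]
3.497592653589793 [-6.20501424e-01  4.71282501e-01  1.69428634e+00 -4.44089210e-16
  9.76023817e-01 -2.54729775e+00]
t 15.24 p [ 460.5 -255.5  249.9] F [-0.7 -0.2 -0.2] w 0.001 ff 0.0
```

View pics/c3.png

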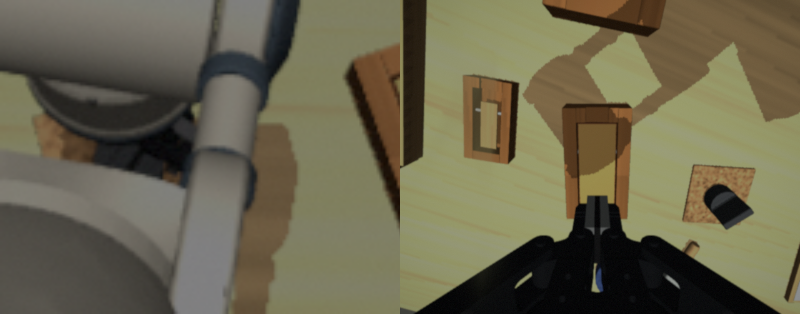

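Right panel: the weight stands upright near the middle of the pad, at (728,205). I'll check the notch end in the depth image and refit the nest from this view.

```bash
python3 - <<'E'
from h import *;import pickle
w,t=pickle.load(open('d3.pkl','rb'));w0=pickle.load(open('d1.pkl','rb'))['n']
for i in(w,w0,t):
    c=cloud(i).reshape(-1,3);th=.356;A=np.array([[np.cos(th),np.sin(th)],[-np.sin(th),np.cos(th)]])
    q=(c[:,:2]-[508.2,-238])@A.T;z=c[:,2]
    m=(abs(q[:,0])<100)&(abs(q[:,1])<62)
    k=m&(z>46)&(z<54);print('rect',rect(c[k]))
    for sg in(-1,1):
        e=m&(abs(q[:,0]*sg-77)<6)&(abs(q[:,1])<12)&(z<60);print('end',sg,e.sum(),np.percentile(z[e],[10,50,90]).round(1) if e.any() else '')
    # weight/pad
    p=c[(z>70)&(z<85)&(np.hypot(c[:,0]-498,c[:,1]+8.5)<50)]
    if len(p)>50: print('weight top',rect(p),np.median(p[:,2]))
    h=cv2.cvtColor(i['color'],cv2.COLOR_RGB2HSV).reshape(-1,3)
    p=c[(z>3.5)&(z<9)&(abs(c[:,0]-498)<75)&(abs(c[:,1]+8)<75)&(h[:,1]>110)]
    if len(p)>50: print('pad',len(p),rect(p))
E
```

```text
rect (array([ 506.1, -237.1]), 174.0, 101.2, np.float64(0.3558))
end -1 343 [41.8 42.6 43.6]
end 1 0 
weight top (array([497. ,  -8.1]), 48.0, 13.9, np.float64(-0.5598)) 76.15531077670448
pad 5301 (array([496.5,  -6.9]), 109.9, 109.4, np.float64(0.2894))
rect (array([ 507.2, -236.6]), 175.3, 101.4, np.float64(0.3557))
end -1 333 [41.7 42.6 43.6]
end 1 267 [49.8 50.7 51.6]
pad 12990 (array([496.5,  -6.3]), 110.1, 109.2, np.float64(-1.2803))
rect (array([ 514.3, -237.5]), 164.2, 102.1, np.float64(0.3577))
end -1 0 
end 1 71 [46.9 50.1 53.4]
weight top (array([499.4, -10.4]), 48.3, 12.3, np.float64(-0.5563)) 75.75900565699294
pad 1362 (array([498. ,  -9.8]), 108.7, 108.2, np.float64(-1.2818))
```

Notch confirmed at the -x end (rim 42.6 against 50.7 mm). The placed weight calibrates the camera biases, and both then put the nest at (507.6,-237.4). Pressing now.

```bash
python3 - <<'E'
from h import *;from plant import r,imaging;import pickle
th=.3557;n=np.array([507.6,-237.4]);u=np.array([np.cos(th),np.sin(th)]);p=n-51*u
r.move_pose([*p,80],Q(down(th+np.pi))); r.move_straight([*p,54],v=80); st(r)
for z in np.arange(52,31,-1.):
    r.move_straight([*p,z],v=25); s=r.get_state()
    print(z,s['tool_pos'][2].round(1),s['wrist_force'].round(1))
    if s['wrist_force'][2]>22: break
r.move_straight([*p,120],v=120); r.move_pose([*(n-60*u),290],Q(down(th+np.pi))); r.pause(.3)
w=snap(r,imaging,'wrist','w4');t=snap(r,imaging,'scene','s4');pickle.dump((w,t),open('d4.pkl','wb'));st(r)
for i in (w,t):
    c=cloud(i).reshape(-1,3);q=(c[:,:2]-n)@np.array([[u[0],u[1]],[-u[1],u[0]]]).T;z=c[:,2]
    m=(abs(q[:,1])<36)&(q[:,0]>-10)&(q[:,0]<66)&(z>60)&(z<130)
    if m.sum()>50:
        X=np.c_[q[m],np.ones(m.sum())];co=np.linalg.lstsq(X,z[m],rcond=None)[0]
        print(m.sum(),'plane',co.round(4),'tilt',np.arctan(co[0]).round(3),'x',np.percentile(q[m,0],[1,99]).round(1),'y',np.percentile(q[m,1],[1,50,99]).round(1),'zmax',np.percentile(z[m],99).round(1))
E
```

```text
t 16.43 p [ 460.  -255.3   54.5] F [-0.5 -0.1 -0.1] w -0.0 ff 0.0
52.0 52.3 [-0.6  0.6 -0.5]
51.0 51.0 [0.8 0.4 0.1]
50.0 49.9 [ 0.1 -0.4  0.7]
49.0 49.1 [-0.6  0.   0.9]
48.0 48.1 [-3.5 -2.9  6.6]
47.0 47.2 [-4.3 -3.2  8.5]
46.0 46.2 [-6.5 -3.4  8.3]
45.0 45.1 [-6.9 -3.3  9.4]
44.0 44.1 [-7.6 -3.4  8.4]
43.0 43.1 [-8.8 -4.3  8.6]
42.0 42.1 [-9.8 -4.6  9.5]
41.0 41.0 [-10.3  -5.    9.4]
40.0 40.0 [-9.8 -4.6  8.9]
39.0 38.9 [-10.9  -4.3   8.7]
38.0 37.9 [-11.9  -5.4   7.8]
37.0 36.9 [-12.   -5.9   7.6]
36.0 35.8 [-12.6  -6.1   5.5]
35.0 34.8 [-12.7  -5.9   6. ]
34.0 33.9 [-12.4  -6.1   7.4]
33.0 33.3 [-15.2  -6.6  20.2]
32.0 32.6 [-20.8  -8.   28.1]
t 23.68 p [ 451.3 -258.2  289.5] F [ 0.2 -0.2  0.2] w -0.004 ff 0.0
2998 plane [6.96300e-01 3.20000e-03 6.76532e+01] tilt 0.608 x [-9.3 38.5] y [-26.9   0.6  28.7] zmax 93.9
168 plane [ 5.54400e-01 -5.00000e-02  6.41225e+01] tilt 0.506 x [-2.6 47.6] y [-28.7  11.9  29.2] zmax 93.9
```

View pics/w4.png

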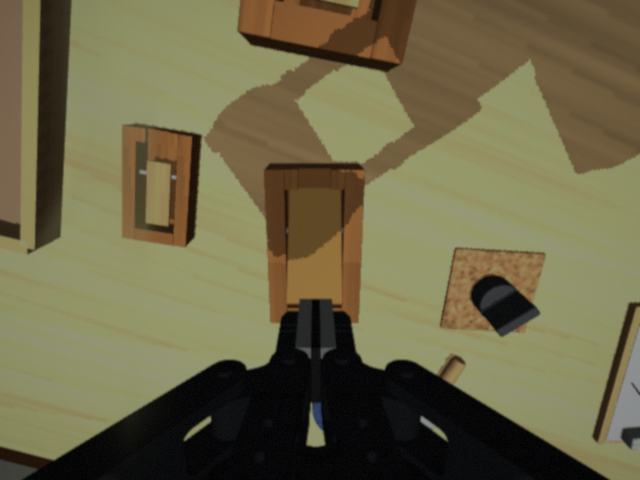

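The tile is tipped to about 0.61 rad and stays up: upper end near (315,300), low end at (315,188), z up to about 94 mm. Before gripping I'll measure the fingertip retraction at a 56 mm opening.

```bash
python3 - <<'E'
from h import *;from plant import r,imaging;import pickle
def tip(i):
    v,u=np.mgrid[0:480,0:640];p=ray(i,u,v)*i['depth'][...,None];M=i['tool_from_camera'];p=(p@M[:3,:3].T+M[:3,3]).reshape(-1,3)
    m=(abs(p[:,0])<14)&(abs(p[:,1])<60)&(p[:,2]<25)&(p[:,2]>-60)
    q=p[m];k=q[q[:,2]>np.percentile(q[:,2],90)];return np.percentile(q[:,2],[50,95,99,99.8]).round(1),k.mean(0).round(1),np.abs(q[:,1]).max().round(1)
d4=pickle.load(open('d4.pkl','rb'))[0];d1=pickle.load(open('d1.pkl','rb'))['n']
print('shut',tip(d4));print('open',tip(d1))
r.grip(.66);i=snap(r,imaging);print('.66',r.get_state()['width'],tip(i))
r.grip(.85);i=snap(r,imaging);print('.85',tip(i))
th=.3557;n=np.array([507.6,-237.4]);N=R.from_euler('z',th).as_matrix()
for phi in(.61,):
    X=np.array([[-np.cos(phi),0,-np.sin(phi)],[0,0,0],[np.sin(phi),0,-np.cos(phi)]]);X[1]=np.cross(X[2],X[0])
    q=Q(R.from_matrix(N@X.T));s=28.
    P=lambda off:np.r_[n,0]+N@(np.array([-20,0,35])+(s+20)*np.array([np.cos(phi),0,np.sin(phi)])+(4+off)*np.array([-np.sin(phi),0,np.cos(phi)]))
    for o in(-1,80,120): print(P(o),r.inverse_kinematics(P(o),q))
    print(r.inverse_kinematics(P(80)+[0,0,80],q))
# tile end as seen in the wrist/scene: profile across upper edge
c=cloud(i).reshape(-1,3)-np.r_[n,0];c=c@N;m=(abs(c[:,1])<20)&(c[:,2]>60)&(c[:,0]>0)&(c[:,0]<60)&(c[:,2]<110);a=c[m];a=a[np.argsort(a[:,0])];print(a[-5:].round(1),np.sort(a[:,2])[-5:])
E
```

```text
shut (array([-52.8, -15.7,  -8.1,  -4.7]), array([  9.8,   1.4, -15.3]), np.float64(42.1))
open (array([-39.5, -19. , -15.3, -13.9]), array([  4.5,   0.4, -18.8]), np.float64(60.0))
.66 0.6601182455142154 (array([-50.8, -14.4,  -8.7,  -5.9]), array([  5.5,   1.3, -14.1]), np.float64(60.0))
.85 (array([-41.3, -16. , -11.4,  -9.8]), array([  4.4,   1. , -15.6]), np.float64(60.0))
[ 524.12126054 -231.26232636   64.95658214] [-0.84532239  0.65018672  1.96781421  1.16337835  0.62089842  2.50034651]
[ 480.62364132 -247.42175864  131.34807158] [-0.94523234  0.49799216  1.97513023  0.95805844  0.74085226  2.65745848]
[ 459.14333553 -255.40172519  164.1339923 ] [-0.99738059  0.42475552  1.96558518  0.87300473  0.8182685   2.72132367]
[-0.94523234  0.34760791  1.89498794  0.79054026  0.88964888  2.90045857]
[[ 42.2 -18.2  88.3]
 [ 42.2 -12.1  88.2]
 [ 42.2  -3.9  88.2]
 [ 42.5 -15.1  87.8]
 [ 42.6 -13.1  87.5]] [95.40703864 95.51380967 95.53514337 95.75227747 96.31349873]
```

The tip retracts about 5 mm at 56 mm, so I'll set the TCP 2 mm beyond the underside. The flipped tool orientation keeps joint 6 well inside its range for levelling.

```bash
python3 - <<'E'
from h import *;from plant import r,imaging;import pickle
th=.3557;n=np.array([507.6,-237.4]);N=R.from_euler('z',th).as_matrix();phi=.615;s=28.
X=np.array([[np.cos(phi),0,np.sin(phi)],[0,0,0],[np.sin(phi),0,-np.cos(phi)]]);X[1]=np.cross(X[2],X[0])
q=Q(R.from_matrix(N@X.T))
P=lambda off:np.r_[n,0]+N@(np.array([-20,0,35])+(s+20)*np.array([np.cos(phi),0,np.sin(phi)])+(4+off)*np.array([-np.sin(phi),0,np.cos(phi)]))
j=r.inverse_kinematics(P(70)+[0,0,70],q);print(j)
r.goto_joints(j); r.move_straight(P(60),v=150); r.move_straight(P(-2),v=60); r.pause(.2); st(r)
r.grip(.4); st(r); 
p=r.get_state()['tool_pos']; d=N@np.array([.25,0,.97])
r.move_straight(p+15*d,v=30); r.pause(.2); st(r)
i=snap(r,imaging,'wrist','w5'); sc=snap(r,imaging,'scene','s5')
a=cv2.imread('pics/s5.png')[140:290,180:380]
cv2.imwrite('pics/c5.png',np.hstack([cv2.resize(a,(400,300)),cv2.resize(cv2.imread('pics/w5.png'),(400,300))]))
E
```

```text
[-0.93649725  0.38279443  1.91323853  0.83131015  0.84929229 -0.28988103]
t 28.76 p [ 524.5 -231.3   64.6] F [-0.5  1.  -0.1] w 0.853 ff 0.0
t 29.05 p [ 524.6 -231.2   64.6] F [-1.7 -0.8  5.2] w 0.633 ff 62.0
t 29.91 p [ 528.  -229.9   79. ] F [-0.2 -0.1 -1.4] w 0.633 ff 63.1
```

View pics/c5.png

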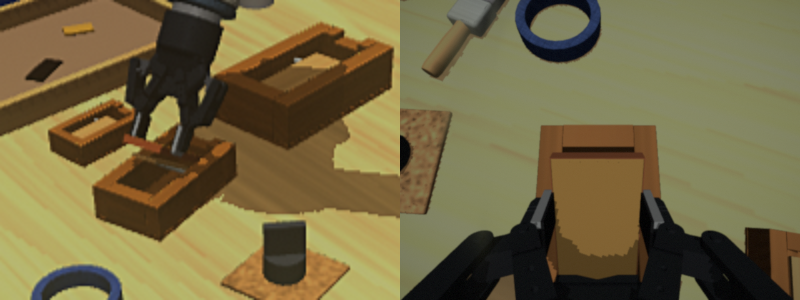

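The tile is held clear of the nest: right panel, upper end at (598,155), held square between the pads. I'll lift and level it, then measure it in the tool frame.

```bash
python3 - <<'E'
from h import *;from plant import r,imaging;import pickle
p=r.get_state()['tool_pos']
r.move_straight(p+[15,5,60],v=80); r.move_straight(p+[0,0,170],v=150)
r.move_pose([500,-200,250],Q(down(.3557))); r.pause(.2); st(r)
w=snap(r,imaging,'wrist','w6');
def tc(i):
    v,u=np.mgrid[0:480,0:640];q=ray(i,u,v)*i['depth'][...,None];M=i['tool_from_camera'];return q@M[:3,:3].T+M[:3,3]
c=tc(w);m=(abs(c[...,2]+8)<14)&(abs(c[...,1])<40)&(c[...,0]>12)&(c[...,0]<70)
h=cv2.cvtColor(w['color'],cv2.COLOR_RGB2HSV);print('hsv',np.median(h[m],0),m.sum())
k=m&(h[...,1]>90);q=c[k];co=np.linalg.lstsq(np.c_[q[:,:2],np.ones(len(q))],q[:,2],rcond=None);print('plane',co[0].round(4))
top=q[abs(q[:,2]-np.c_[q[:,:2],np.ones(len(q))]@co[0])<1.5];print('x',np.percentile(top[:,0],[1,50,99,99.8]).round(1),'y',np.percentile(top[:,1],[.5,50,99.5]).round(1))
for lo in(20,28,34): 
    z=top[abs(top[:,0]-lo)<3];print(lo,len(z),z[:,1].min().round(1) if len(z) else 0,z[:,1].max().round(1) if len(z) else 0)
s=snap(r,imaging,'scene','s6');t=snap(r,imaging,'top');pickle.dump((w,s,t),open('d6.pkl','wb'))
d=pickle.load(open('d0.pkl','rb'))['top'];C=cloud(d)[215:270,120:215].reshape(-1,3);C=C[(C[:,2]>19)&(C[:,2]<26)]
B=np.array([[.9312,.3644],[-.3644,.9312]]);e=(C[:,:2]-[1.4,-1.9])@B.T
print('T long x',np.percentile(e[e[:,0]<516][:,0],[1,50,99]).round(1),'short',np.percentile(e[e[:,0]>522][:,1],[2,50,98]).round(1))
D=pickle.load(open('d1.pkl','rb'))['b'];C=cloud(D)[140:218,258:430].reshape(-1,3);C=C[(C[:,2]>19)&(C[:,2]<26)];e=(C[:,:2]-[-1,.4])@B.T
print('W long x',np.percentile(e[e[:,1]<95][:,0],[1,50,99]).round(1),'short',np.percentile(e[e[:,0]>522][:,1],[2,50,98]).round(1),'longy',np.percentile(e[:,1],[.5,99.5]).round(1))
for jn,pp in(('hover',[0,0]),):
    S=580*np.array([.9312,.3644])+83.8*np.array([-.3644,.9312]);print('seat',S,r.inverse_kinematics([*(S+30*B[0]),40],Q(down(.373))))
E
```

```text
t 32.83 p [ 499.3 -200.4  249.5] F [-0.3  0.2 -1.6] w 0.631 ff 63.3
hsv [ 18. 153. 116.] 9227
plane [ 1.29200e-01  1.40000e-03 -1.46077e+01]
x [12.2 22.  33.8 34. ] y [-29.3  -1.4  26.7]
20 2064 -29.7 27.2
28 1535 -29.7 27.3
34 700 -29.6 27.2
T long x [502.9 509.2 515.5] short [111.1 117.  123.3]
W long x [503.7 509.3 515.4] short [111.9 117.6 123.7] longy [  7.9 145.9]
seat [509.55928 289.38656] [ 4.12574963e-01  7.09794554e-01  1.54361588e+00 -4.44089210e-16
  8.88182223e-01  1.61037129e+00]
```

View pics/w6.png

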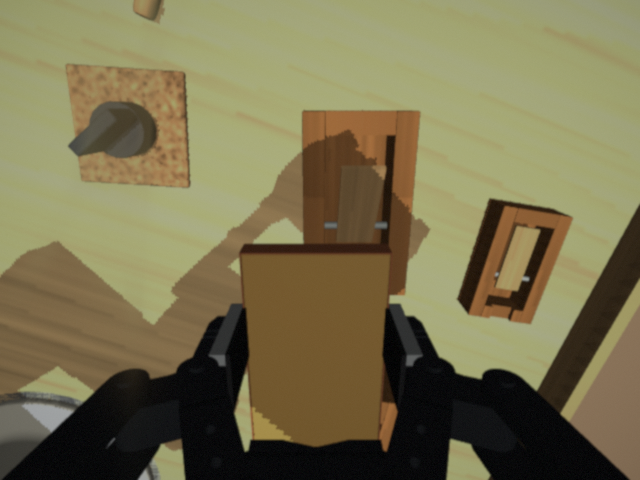

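The view shows the tile held square, but the wrist fit gives 0.13 rad of pitch. I'll check with the other cameras before approaching.

```bash
python3 - <<'E'
from h import *;import pickle
w,s,t=pickle.load(open('d6.pkl','rb'));st=w['st'];p=st['tool_pos'];A=RQ(st['eef_rot']).as_matrix();print(A.round(4))
for i in(w,s,t):
    c=((cloud(i)-p)@A).reshape(-1,3);h=cv2.cvtColor(i['color'],cv2.COLOR_RGB2HSV).reshape(-1,3)
    m=(abs(c[:,2]+6)<25)&(abs(c[:,1])<32)&(c[:,0]>-110)&(c[:,0]<45)&(h[:,1]>110)&(h[:,0]>8)&(h[:,0]<30)
    q=c[m];print(m.sum())
    for x in range(-110,45,10):
        z=q[abs(q[:,0]-x)<5];
        if len(z)>8: print(x,len(z),np.percentile(z[:,2],[10,50,90]).round(1),z[:,1].min().round(1),z[:,1].max().round(1))
    print('xr',np.percentile(q[:,0],[.5,99.5]).round(1))
E
```

```text
[[ 9.378e-01  3.472e-01 -3.000e-04]
 [ 3.472e-01 -9.378e-01  1.400e-03]
 [ 2.000e-04 -1.500e-03 -1.000e+00]]
27500
-60 387 [-12.  -11.4 -10.8] -29.7 27.3
-50 2234 [-12.2 -11.6 -10.9] -29.5 27.1
-40 2396 [-12.3 -11.7 -11. ] -29.5 27.2
-30 2555 [-12.4 -11.7 -11. ] -29.4 27.2
-20 2692 [-12.5 -11.8 -11.1] -29.6 27.2
-10 2899 [-12.6 -11.9 -11.2] -29.0 26.5
0 3014 [-12.7 -12.  -11.3] -28.5 26.2
10 3285 [-12.8 -12.  -11.3] -30.3 27.0
20 3514 [-12.8 -12.1 -11.4] -29.7 27.2
30 4524 [-12.8 -11.9  -6.1] -29.6 27.3
xr [-56.7  33.9]
559
-90 26 [-10.9  -9.7  -4.8] -28.8 -2.4
-80 26 [-11.1 -10.2  -4.2] -29.1 -3.1
-70 21 [-11.5 -10.3  -5.1] -29.1 -3.9
-60 30 [-11.3 -10.1  -4.8] -29.2 29.6
-50 37 [-11.6  -9.9  -3.6] -29.9 28.9
-40 29 [-11.2  -9.7  -4.1] -29.2 30.5
-30 26 [-11.7 -10.1  -4.3] -29.3 27.6
-20 26 [-11.9 -10.5  -9.6] -27.8 27.9
-10 32 [-16.  -11.1  -9.7] -9.7 30.2
0 52 [-25.8 -11.8 -10.1] -18.2 30.1
10 63 [-22.2 -11.8  -9.6] -29.0 29.6
20 58 [-12.3 -11.   -6.2] -29.7 29.0
30 115 [-11.5  -8.3  -2.4] -30.4 29.3
40 15 [-11.7  -8.8  -4.3] -28.5 25.4
xr [-94.9  36.6]
870
-70 38 [-13.4 -11.6  -9.2] 17.4 30.0
-60 70 [-13.2 -11.6  -9.1] 8.8 30.1
-50 104 [-13.6 -11.5  -9.7] 0.4 30.1
-40 140 [-13.1 -11.4  -9.2] -8.1 30.1
-30 172 [-13.9 -11.7  -9.6] -17.8 30.2
-20 182 [-13.6 -11.7  -9.3] -26.4 30.1
-10 98 [-13.8 -11.3  -9.4] -31.4 11.9
30 53 [-14.  -11.9  -8.7] -27.1 -7.0
xr [-75.3  33.7]
```

The tile is level to within 0.01 rad; the 0.13 came from the end face contaminating the fit. Underside is 1.7 mm above the TCP, and tile centre is about 31.5 mm behind it. Next I go to the board with 5 mm of clearance and feel for the strips.

```bash
python3 - <<'E'
from h import *;from plant import r,imaging
yw=.373;B=np.array([[np.cos(yw),np.sin(yw)],[-np.sin(yw),np.cos(yw)]]);W=lambda u,v,z:np.r_[np.array([u,v])@B,z]
q=Q(down(yw)); U,V=616.8,78.3
r.move_pose([560,0,250],q); r.move_pose(W(U,V,130),q); r.move_straight(W(U,V,40),v=100); r.pause(.15); st(r)
r.move_straight(W(U,V,12.5),v=40); r.pause(.2); s=st(r)
f0=s['wrist_force'].copy()
def F():
    a=[]
    for _ in range(4): r.pause(.03); a.append(r.get_state()['wrist_force']-f0)
    a=np.mean(a,0); return np.r_[B@a[:2],a[2]]
print('u')
while U>606:
    U-=.8; r.move_straight(W(U,V,12.5),v=15); f=F()
    if f[0]>2.5: break
print(round(U,1),f.round(1)); U+=.4; r.move_straight(W(U,V,12.5),v=15)
while V<89:
    V+=.8; r.move_straight(W(U,V,12.5),v=15); f=F()
    if f[1]<-2.5: break
print('v',round(V,1),f.round(1)); V-=.3; r.move_straight(W(U,V,12.5),v=15); st(r); print(F().round(1))
w=snap(r,imaging,'wrist','w7');np.save('uv.npy',[U,V]);cv2.imwrite('pics/c7.png',cv2.resize(cv2.imread('pics/w7.png')[120:380,180:480],(720,624))[:600])
E
```

```text
t 36.25 p [546.2 297.8  40.7] F [ 0.6  0.  -1.2] w 0.631 ff 63.3
t 37.28 p [546.  297.7  12.7] F [-0.9 -0.1 -0.9] w 0.629 ff 63.3
u
611.2 [ 6.   0.8 -0.2]
v 83.9 [ 5.9 -5.8 -0.7]
t 43.15 p [539.4 300.5  12.6] F [ 5.3 -0.5 -1.8] w 0.632 ff 63.5
[ 5.9 -3.1 -0.4]
```

View pics/c7.png

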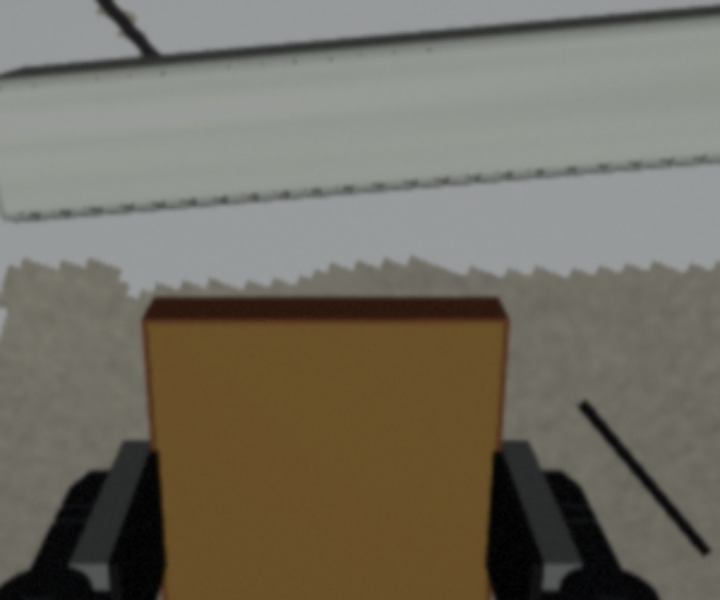

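Both contacts came within 0.6 mm of the prediction. The crop shows the tile square between the pads, with the bar clear beyond it (front edge at y≈180). I'll ease off the side force, lower until contact, release and retreat.

```bash
python3 - <<'E'
from h import *;from plant import r,imaging
yw=.373;B=np.array([[np.cos(yw),np.sin(yw)],[-np.sin(yw),np.cos(yw)]]);W=lambda u,v,z:np.r_[np.array([u,v])@B,z]
U,V=np.load('uv.npy');U+=.3;V-=.2
r.move_straight(W(U,V,12.5),v=15); r.pause(.2); f0=st(r)['wrist_force'][2]
z=12.5
while z>8:
    z-=.4; r.move_straight(W(U,V,z),v=12); r.pause(.06)
    f=np.mean([r.get_state()['wrist_force'][2] for _ in range(3)])
    if f-f0>3: break
print('z',z); st(r)
r.grip(.8); r.pause(.2); st(r)
r.move_straight(W(U,V,60),v=60); r.move_straight(W(U,V,180),v=150)
r.move_pose([450,150,260],Q(down(.373+np.pi/2*0))); r.pause(.2)
w=snap(r,imaging,'wrist','w8');t=snap(r,imaging,'top','t8');st(r)
import pickle;pickle.dump((w,t),open('d8.pkl','wb'))
E
```

```text
t 43.78 p [539.4 300.5  12.5] F [ 4.4 -2.5 -1.6] w 0.633 ff 63.5
z 10.499999999999998
t 45.33 p [539.4 300.6  10.8] F [ 2.2 -4.6  6.8] w 0.638 ff 64.4
t 45.82 p [539.3 300.7  10.4] F [ 0.5 -0.5  0.4] w 0.803 ff 0.0
t 48.83 p [450.2 150.5 259.4] F [-1.4  0.9  0.5] w 0.799 ff 0.0
```

View pics/w8.png

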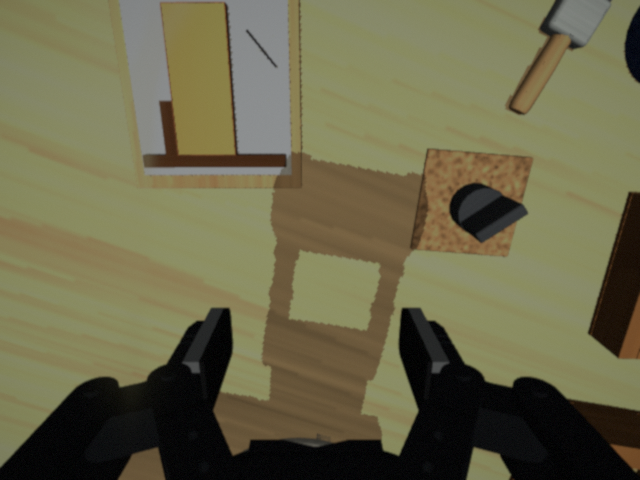

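The tile lies in the corner: its short end meets the long strip at (205,157) and its long side meets the short strip at (172,130). The weight stands on the pad. One numeric check, then I hand in.

```bash
python3 - <<'E'
from h import *;from plant import r;import pickle
w,t=pickle.load(open('d8.pkl','rb'));B=np.array([[.9312,.3644],[-.3644,.9312]])
t0=pickle.load(open('d0.pkl','rb'))['top']
for i,b in((w,[-1,.4]),(t,[1.4,-1.9])):
    c=cloud(i).reshape(-1,3);h=cv2.cvtColor(i['color'],cv2.COLOR_RGB2HSV).reshape(-1,3);e=np.c_[(c[:,:2]-b)@B.T,c[:,2]]
    m=(e[:,0]>512)&(e[:,0]<655)&(e[:,1]>45)&(e[:,1]<118)&(e[:,2]>17)&(e[:,2]<30)&(h[:,1]>100)&(h[:,0]>14)
    q=e[m];co=np.linalg.lstsq(np.c_[q[:,:2],np.ones(len(q))],q[:,2],rcond=None)[0]
    print(len(q),rect(q),'slope',co[:2].round(4),'z',np.median(q[:,2]).round(1))
for i in(t0,t):
    c=cloud(i)[145:190,110:180].reshape(-1,3);print('bar',rect(c[(c[:,2]>28)&(c[:,2]<40)]))
r.close_job()
E
```

```text
9249 (array([580.4,  83.6]), 130.6, 57.2, np.float64(-0.0033)) slope [ 0.0001 -0.0013] z 22.7
226 (array([523.5,  83.5]), 58.7, 24.7, np.float64(1.4553)) slope [-0.0377  0.0037] z 21.8
bar (array([603.5, 314.8]), 110.0, 22.3, np.float64(-1.1024))
bar (array([0., 0.]), 0.0, 0.0, np.float64(0.0))
the job is handed in; nothing more can be done
```

The job is handed in at about 49 s of robot time: the weight stands on the cork pad, and the glass tile lies flat in the strip corner, under 1 mm from the estimated seat. The bottle, tape, brush and bar were never approached closely, but the arm hid the bar in the last top view, so I could not re-measure it.

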